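# Find the flat on the mixer's drive hub, turn it up, lock it

### The job

Find the flat on the black drive hub of the tilted tube mixer and turn the hub until the flat faces straight up the slope, then swing the red-handled locking arm fully shut across the flat. With the arm shut, press the green button on the grey control box all the way down and let go; leave the arm shut and do not knock over or shift the red and the dark flask that stand beside the mixer.

Things in the scene. Friction and masses are not known exactly. Their poses are not given: they have to be found in the camera images.
- hub_end (a point): centre of the free end of the drive hub, on its axis; fixed to the deck, so it does not turn with the hub. Its z axis points out along the hub, 40 degrees from vertical, leaning to the robot's side; x points straight up the slope of the deck, y is level. The hub is a black round stub 36 mm in diameter, standing 62 mm out of the deck, which lies 62 mm below this point along z.
- hub_grip (a point): a point on the hub's axis 45 mm above the deck, fixed, axes as hub_end. One flat, yellow, runs along the whole hub 12.5 mm from its axis: 30.5 mm across flat and back, 36 mm elsewhere; it spans 46 degrees each side of its middle. Which way it faces at the start is not told (any way at least 50 degrees off the target): feel or look. Target: flat facing this +x, up the slope.
- deck_mid (a point): point on the dark deck where the hub's axis meets it, fixed, axes as hub_end. The hub turns endlessly either way against 0.09 N m of friction (a centred pinch does not turn it) and stays as left. The deck tops a white wedge 190 mm wide and runs from 75 mm down the slope to 134 mm up it, its upper edge 171 mm above the table.
- lock (a joint): locking arm's angle (rad): 0 fully shut, grows as it swings open up the slope (limit 1.45); starts at 0.9 to 1.3, stays as left (friction 0.12 N m). Its axis is parallel to the hub's at x = +21, y = +55 mm in hub_end's axes. The flat arm, 16 mm wide, lies 6 to 16 mm above the deck. With the flat up it swings to 0 and squares a slightly turned hub; on the hub's round side it stops at about 0.09.
- lock_grip (a point): on the axis of the locking arm's red handle, 42 mm above the deck, moving with the arm: a round post 16 mm in diameter, parallel to the hub, 16 to 54 mm above the deck, 105 mm from the arm's axis. In hub_end's axes it stands at x = 21 + 105 sin(lock), y = 55 - 105 cos(lock) mm.
- store_top (a point): centre of the top of the green push button, 30 mm in diameter, on a grey control box 100 x 80 x 45 mm; the button's top is 67 mm above the table and is pressed straight down. The box stands to the left or right of the mixer; on the other side stands a white timer of the same size with a grey knob, no part of the task.
- store (a joint): travel of the green button: 0 released, 0.006 fully down, which takes 5 N; it springs back
- flask_red: a stoppered conical glass flask, 86 mm wide at the foot, 140 mm high, holding red liquid; origin at the centre of its underside. A bystander.
- flask_dark: a stoppered conical glass flask, 86 mm wide at the foot, 140 mm high, holding near-black liquid; origin at the centre of its underside. A bystander.
Not all that is in view belongs to the job. Leave any pink look-alike of the part that bears store_top alone.

How it is judged (in metres and radians):
On the way, in this order (a step that is already met when the one before it is completed fails the run):
1. the locking arm is fully shut across the hub's flat (value of joint lock below 0.04 rad), for 0.2 s.
2. the green button is pressed all the way down with the arm shut (value of joint store above 0.0045 m and value of joint lock below 0.04 rad), for 0.05 s.
At the end, for the whole second after the job is handed in: the locking arm is still shut (joint lock under 0.04 rad, which it can only reach with the flat facing up the slope to within about 13 degrees) and the green button has come back up (under 1.5 mm of travel) (value of joint lock below 0.04 rad and value of joint store below 0.0015 m); the robot touches nothing.
It fails at once if the red or the dark flask is tipped by more than 0.4 rad or shifted by more than 40 mm (angle between any of flask_red, flask_dark's own z axis and vertical above 0.4 rad or distance of any of flask_red, flask_dark from where it was at the start of the episode above 0.04 m).
It also fails if it takes over 72 s, if anything falls off the work surface, if the arm or the gripper's body presses on something with over 40 N, if the wrist force passes 120 N, or if a joint passes its speed limit or range.

### The arm

A 7-joint arm with a two-finger parallel gripper is mounted at the origin on the work surface. World frame = base frame: x ahead of the robot, y to its left, z up, the work surface at z = 0. Lengths are in mm, angles in rad, forces in N, time in s.
With the tool pointing down it reaches from about 400 to 925 mm from the base axis. Payload 5.6 kg.
Tool frame: the origin (TCP) lies on the centre line of the jaws, within the pads' length; the fingertips stand 11 mm ahead of it and the grasp point (between the pads) lies 8 mm behind it; y points along the fingers, x is the direction in which the jaws open and shut, and the axes are right-handed (so a half turn about y gives the same grasp; the last joint's range is limited). The gripper opens to 85 mm and grips with 20 to 120 N. Pads are 22 mm wide; open, the fingers measure 114 mm over their backs; the gripper's body (76 mm by 85 mm) begins 54 mm behind the grasp point. The pads swing forward as they close: fully open they stand 13 mm farther back than shut.
Start: joints at [1.274, 0.468, -0.012, 1.603, 0.006, 1.071, -0.056], TCP at [163.163, -629.195, 242.29] pointing down, gripper open.
Joint ranges: [-2.53, 2.53], [-0.31, 2.02], [-1.57, 1.55], [0.28, 2.44], [-1.29, 4.43], [0.15, 1.84], [-2.92, 2.92]. Speed limits (rad/s): [2.57, 2.57, 3.14, 3.14, 3.14, 3.14, 3.14].

### API

Orientations are given as a unit quaternion [x, y, z, w].
In Python, from workcell import sense, grab_frame, get_calibration, hand_in gives the robot as it stands.
- The arm moves only by the shell command python3 -m creep 'ROWS' [FORCE]. ROWS is JSON, a list of rows, each an object with "fingers": the closure, from 0 (fully open) to 1 (shut); "offset": the shift along the tool's x, y, z scaled (see below), a list of three; "spin": the turn about the tool's y scaled (see below). A call has exactly 8 rows; each row shifts and turns the commanded pose from where the row before left it, along the tool's axes as they then stand; what a row does not reach is not made up. The controller multiplies each number of a shift by 20 mm and each number of a turn by 0.08 rad. A row lasts 1/12 s, in which the tool goes at most 41.7 mm and 7.16 degrees, less where a joint would pass 70% of its speed; a pose out of reach is approached as far as the arm can. A call with a number of a shift or a turn outside -1 to 1 is refused whole. A call with a gripper value outside its range is refused whole. The fingers move at their own pace and stop on an object; FORCE is the grip in N (left out, the last holds). Time passes only in rows, so rows that do not move let the fingers close, or fill a call up. It gives the time, the measured TCP pose, the force and the opening at its end, in the units of the state.
- sense(): the state, without advancing time (a new reading comes with each control period).
- grab_frame(name): name is "scene" or "top" or "wrist"; returns (picture, depth): 480x640x3 uint8, blue, green, red; 480x640 float32, mm along the optical axis (not along the pixel's ray), 0 where there is no reading.
- get_calibration(name): a dict with "fx", "fy", "cx", "cy" (pixels), "T" (4x4, takes a point from camera to world coordinates); the wrist camera has in their place "T_tool_cam" (4x4, takes a point from camera to tool coordinates, whose origin is the TCP and whose axes are the tool frame's). Camera axes: x right, y down, z forward; pixel columns grow to the right and rows downward; lengths in mm; the calibration is good to about 2 mm. A picture is of the moment at which its call begins: read the wrist's pose just before it. get_calibration takes no time and is no camera call.
- hand_in(): hands the job in, once; it reports no verdict.
The state is a dict: "t": time; "joint_pos": joint angles; "joint_vel": joint speeds; "effort": joint torques, N m; "eef_pos": TCP position; "tcp_rot": TCP orientation; "force": force on the tool from outside, world axes, zero at the start; "ft_torque": the same for the moment, N m; "gripper_width": finger opening in mm.
Only numpy, scipy, OpenCV 4.12 (cv2) and the standard library are available. Lean on these libraries where they do the work, as an engineer would, in place of code of your own. Each camera call takes 0.05 s, during which the arm holds its last target.

## Working session

There is one attempt and no reset: what is moved stays moved. The work goes in short steps, Python scripts to look and compute and a shell command to move; the robot and the scene stay as the last step left them, time stands still between calls to the robot, and variables do not carry over. Pictures are saved under pics/ and viewed, and the job is handed in when it is done.

```bash
mkdir -p pics; ls
python3 - <<'E'
from workcell import *
import cv2,json
s=sense();print(s)
for n in("scene","top","wrist"):
    p,d=grab_frame(n);cv2.imwrite(f"pics/{n}0.png",p)
    import numpy as np;np.save(f"pics/{n}0.npy",d)
    c=get_calibration(n);print(n,c)
E
```

```text
pics
{'t': 0.0, 'joint_pos': array([ 1.27399685,  0.46838221, -0.01161045,  1.60364984,  0.00599325,
        1.07142479, -0.05629316]), 'joint_vel': array([ 7.64355800e-04, -4.53911732e-04, -6.05850886e-04, -4.34856312e-05,
        6.19555451e-05, -1.28147346e-03, -1.28484537e-03]), 'effort': array([ 5.04814579e-04, -5.32389522e+01,  2.16402422e-02, -2.51301527e+01,
        1.14963486e-02,  7.81658484e-03, -1.61935139e-05]), 'eef_pos': array([ 163.00374859, -628.65099363,  241.32421079]), 'tcp_rot': array([-0.55888531,  0.43325055, -0.43217857,  0.55960955]), 'force': array([-0.66247894, -0.78360139,  0.14818694]), 'ft_torque': array([ 0.04133721, -0.00827749,  0.02669831]), 'gripper_width': 85.11863008062888}
scene {'fx': 442.49536973513506, 'fy': 442.49536973513506, 'cx': 323.1992079854706, 'cy': 235.25299673064242, 'T': array([[-3.27651044e-02,  7.55636212e-01, -6.54171508e-01,
         1.23419950e+03],
       [ 9.99373943e-01,  1.60283043e-02, -3.15406956e-02,
         1.18753264e+01],
       [-1.33480318e-02, -6.54795394e-01, -7.55688310e-01,
         8.92223478e+02],
       [ 0
[... 298 characters left out ...]
1, -2.04433326e-02,  3.92584430e-03,
        -1.77854268e+01],
       [-2.36054515e-03, -7.60362619e-02, -9.97102259e-01,
         1.19033617e+03],
       [ 0.00000000e+00,  0.00000000e+00,  0.00000000e+00,
         1.00000000e+00]])}
wrist {'fx': 362.18696836674235, 'fy': 362.18696836674235, 'cx': 327.0147631926615, 'cy': 237.61096178670155, 'T_tool_cam': array([[ 9.99999684e-01, -3.01133271e-04,  7.36070691e-04,
        -2.86295114e-01],
       [-7.91768043e-04, -2.90001546e-01,  9.57025849e-01,
        -1.31102246e+02],
       [-7.47306862e-05, -9.57026130e-01, -2.90001693e-01,
         7.38300819e+01],
       [ 0.00000000e+00,  0.00000000e+00,  0.00000000e+00,
         1.00000000e+00]])}
```

View pics/scene0.png

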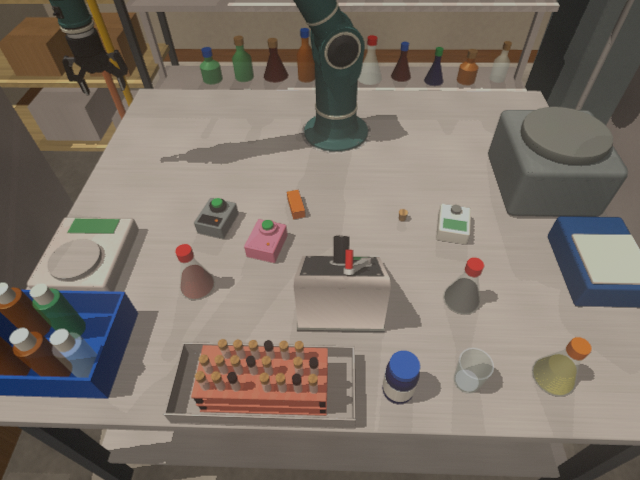

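View pics/top0.png

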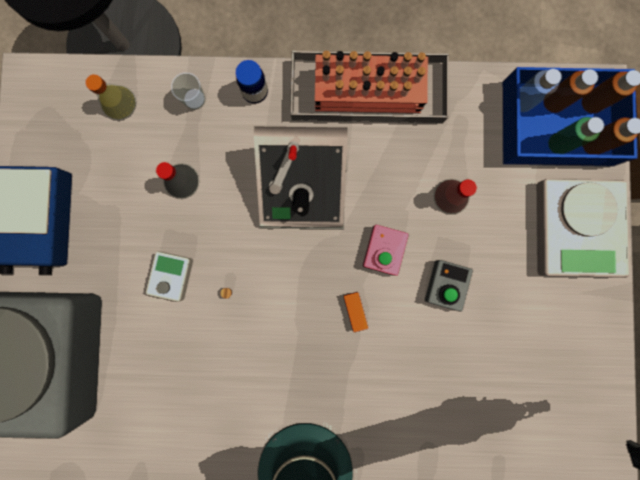

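Run:
```python
from scipy.spatial.transform import Rotation as R
from workcell import *
print(R.from_quat(sense()['tcp_rot']).as_matrix().round(3))
```

```text
[[ 0.251 -0.     0.968]
 [-0.968  0.001  0.251]
 [-0.001 -1.    -0.   ]]
```

The top view shows the mixer around (300,185), with the hub near (300,200). There are two candidates for the green button. The grey box is at (450,285), with its button at (451,295), and fits "grey control box". The pink one at (385,250) is the look-alike. The flasks are at (178,180) and (455,195). I'll enlarge these.

```bash
cat > h.py <<'E'
import numpy as np,cv2
from workcell import *
from scipy.spatial.transform import Rotation as R
def px2w(cal,u,v,d,T=None):
    T=cal['T'] if T is None else T
    p=np.array([(u-cal['cx'])/cal['fx']*d,(v-cal['cy'])/cal['fy']*d,d,1.]);return (T@p)[:3]
def ray_z(cal,u,v,z,T=None):
    T=cal['T'] if T is None else T
    o=T[:3,3];r=T[:3,:3]@np.array([(u-cal['cx'])/cal['fx'],(v-cal['cy'])/cal['fy'],1.])
    return o+r*(z-o[2])/r[2]
def proj(cal,p,T=None):
    T=cal['T'] if T is None else T
    q=np.linalg.inv(T)@np.append(p,1);return cal['fx']*q[0]/q[2]+cal['cx'],cal['fy']*q[1]/q[2]+cal['cy']
def cloud(cal,d,T=None):
    T=cal['T'] if T is None else T
    v,u=np.mgrid[:480,:640];P=np.stack([(u-cal['cx'])/cal['fx']*d,(v-cal['cy'])/cal['fy']*d,d],-1)
    return P@T[:3,:3].T+T[:3,3]
E
python3 - <<'E'
from h import *
t=cv2.imread('pics/top0.png');s=cv2.imread('pics/scene0.png')
a=cv2.resize(t[115:240,235:365],None,fx=4,fy=4,interpolation=cv2.INTER_CUBIC)
b=cv2.resize(t[215:315,355:480],None,fx=2,fy=2)
c=cv2.resize(s[225:335,290:395],None,fx=4,fy=4,interpolation=cv2.INTER_CUBIC)
cv2.imwrite('pics/ca.png',a);cv2.imwrite('pics/cb.png',b);cv2.imwrite('pics/cc.png',c)
d=np.load('pics/top0.npy');cal=get_calibration('top');C=cloud(cal,d)
m=np.zeros((480,640),bool);m[150:215,262:340]=1
hsv=cv2.cvtColor(t,cv2.COLOR_BGR2HSV)
P=C[m&(d>0)]
# deck plane RANSAC
rng=np.random.default_rng(0);best=None
for i in range(500):
    q=P[rng.choice(len(P),3,False)];n=np.cross(q[1]-q[0],q[2]-q[0]);L=np.linalg.norm(n)
    if L<1:continue
    n/=L
    inl=abs((P-q[0])@n)<2
    if best is None or inl.sum()>best.sum():best=inl
Q=P[best];c0=Q.mean(0);n=np.linalg.svd(Q-c0)[2][2];n*=np.sign(n[2]);print('deck',c0,n,np.degrees(np.arccos(n[2])),best.mean(),'yaw',np.degrees(np.arctan2(-n[1],-n[0])))
def blob(mask,name):
    k,l,st,ce=cv2.connectedComponentsWithStats(mask.astype(np.uint8))
    for i in range(1,k):
        if st[i,4]>12: print(name,st[i],ce[i].round(1),np.median(C[(l==i)&(d>0)],0).round(1))
H,S,V=hsv[...,0],hsv[...,1],hsv[...,2]
blob(((H<8)|(H>172))&(S>170)&(V>110),'red')
blob((H>45)&(H<85)&(S>150)&(V>60),'green')
E
```

```text
deck [642.09613689  16.12093952 107.94335666] [-0.64531849 -0.00234456  0.76391004] 40.18987845625857 0.6097996429279905 yaw 0.20816488695478005
red [317  63   5   6  21] [319.   65.1] [908.1 -12.8  82.1]
red [331  63   5   5  17] [332.8  65.2] [908.1 -44.   82.3]
red [344  63   4   5  14] [345.7  65.1] [909.5 -72.9  83.8]
red [354  62   8   7  25] [358.   65.5] [908.8 -99.7  82.8]
red [383  64   5   5  14] [385.2  65.7] [ 910.3 -160.1   82.3]
red [317  77   6   5  21] [319.   78.9] [877.2 -13.4  82.4]
red [329  76   6   6  20] [331.8  78.8] [876.7 -42.3  82. ]
red [351  77  10   6  26] [356.5  79.2] [878.  -97.9  82.9]
red [370  78   4   4  15] [371.6  79.4] [ 878.3 -131.2   82.5]
red [383  78   4   5  15] [384.5  79.6] [ 876.7 -159.    83.3]
red [324  91  11   6  46] [329.   93.3] [843.9 -36.3  83.2]
red [354  91   8   6  21] [357.7  93.6] [ 843.7 -100.5   83.2]
red [367  91   7   6  23] [370.7  93.5] [ 845.7 -129.6   83.6]
red [341  92   7   5  18] [344.3  94.1] [843.3 -69.6  82.9]
red [379  92   8   6  26] [383.3  94.8] [ 843.2 -157.5   82.1]
red [391  92   9   7  28] [396.  95.] [ 843.1 -185.9   83.3]
red [322 102  94   6 325] [373.5 104.7] [ 833.4 -147.6   42.6]
red [346 108  25   3  36] [359.4 109.3] [ 832.4 -112.6    9.7]
red [394 109  15   2  16] [401.3 109.9] [ 832.6 -209.5   10. ]
red [289 146   8  14  84] [292.4 152.8] [680.5  35.7 201. ]
red [157 163  16  16 207] [164.4 170.2] [653.5 304.3 140.8]
red [460 180  16  16 205] [467.4 187.3] [ 630.6 -325.9  140.8]
green [379 253  12  11 100] [384.7 258. ] [ 482.  -166.2   68. ]
green [444 288  14  14 149] [450.5 294.5] [ 406.2 -309.9   67.6]
```

View pics/ca.png

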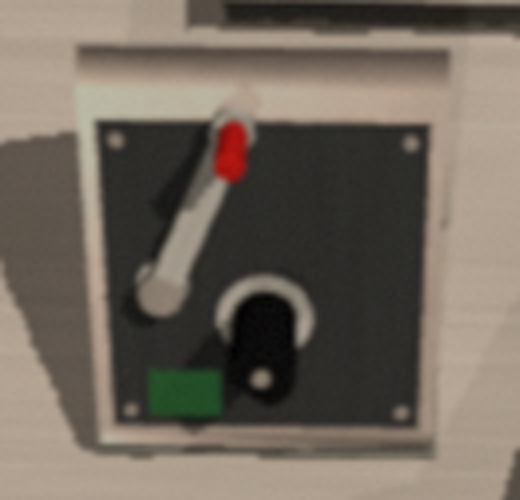

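View pics/cb.png

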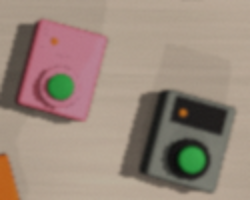

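View pics/cc.png

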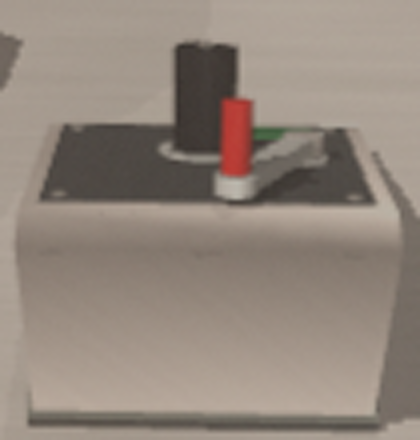

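Run:
```python
from h import *
cal=get_calibration('top');d=np.load('pics/top0.npy');C=cloud(cal,d)
n=np.array([-0.6453,-0.0023,0.7639]);c0=np.array([642.1,16.1,107.94])
def plane(u,v):
    o=cal['T'][:3,3];r=cal['T'][:3,:3]@np.array([(u-cal['cx'])/cal['fx'],(v-cal['cy'])/cal['fy'],1.]);return o+r*((c0-o)@n)/(r@n)
f=lambda x,y:(235+x/4-.375,115+y/4-.375)
S=[plane(*f(*q)) for q in [(115,140),(411,143),(402,412),(131,410)]]
for s in S:print(s.round(1))
for a,b in((0,1),(3,2)):
    w=S[a]-S[b];print('yaw lvl',np.degrees(np.arctan2(-w[0],w[1])), np.linalg.norm(w))
for a,b in((0,3),(1,2)):
    w=S[a]-S[b];print('yaw up',np.degrees(np.arctan2(w[1],w[0])),np.linalg.norm(w))
u,v=f(262,378);print(C[int(v)-1:int(v)+3,int(u)-1:int(u)+3].round(1).reshape(-1,3), )
print('pivot',plane(*f(162,290)))
m=(abs(C[...,1]-10)<60)&(C[...,2]>170)&(C[...,0]>450)&(C[...,0]<750);print(C[m].round(0)[::4])
```

```text
[697.7  97.7 155.2]
[699.  -54.5 155.8]
[570.7 -56.   47.4]
[568.8  96.5  46.3]
yaw lvl 0.5054952122429739 152.255790711264
yaw lvl 0.7058599421212675 152.48402444237095
yaw up 0.55811896764509 168.6877710156521
yaw up 0.6586290370471249 167.98942411838388
[[581.   22.5 132.7]
 [580.3  20.2 138.9]
 [580.5  18.1 137.8]
 [580.9  16.2 134.2]
 [578.6  22.3 135.1]
 [578.6  20.2 135.4]
 [578.8  18.2 133.8]
 [579.2  16.2 131.2]
 [576.9  22.4 132.1]
 [576.6  20.2 134.7]
 [576.8  18.2 133.3]
 [577.4  16.3 127.9]
 [574.9  22.4 131. ]
 [575.3  20.4 127.9]
 [574.6  18.1 133.9]
 [575.2  16.2 129.3]]
pivot [629.36252409  76.44451262  97.36178188]
[[ 459.  -18. 1190.]
 [ 459.  -18. 1190.]
 [ 459.  -18. 1190.]
 ...
 [ 459.  -18. 1190.]
 [ 459.  -18. 1190.]
 [ 459.  -18. 1190.]]
```

Measurements so far:

| Item | Value | Check |
|---|---|---|
| hub_end | about (575, 20, 132) | agrees with the deck plane (40.2° tilt, yaw about 0.5°) and the 171 mm upper edge |
| Locking arm | about 1.19 rad | within the stated 0.9 to 1.3 |
| Green button | (406, -310, 67.6) | matches the stated 67 mm height |

In the crops, the button at (451,295) is on the grey box, so that one is confirmed. No yellow is visible from above or behind, so I'll look with the wrist camera along the hub axis.

```bash
python3 -m creep '[{"fingers":0,"offset":[-0.6,0,1],"spin":0},{"fingers":0,"offset":[-1,0,1],"spin":0},{"fingers":0,"offset":[-1,0,1],"spin":0},{"fingers":0,"offset":[-1,0,1],"spin":0},{"fingers":0,"offset":[-1,0,1],"spin":0},{"fingers":0,"offset":[-1,0,1],"spin":0},{"fingers":0,"offset":[-1,0,1],"spin":0},{"fingers":0,"offset":[-1,0,1],"spin":0}]' 60
python3 -m creep '[{"fingers":0,"offset":[-1,0,1],"spin":0},{"fingers":0,"offset":[-1,0,1],"spin":0},{"fingers":0,"offset":[-1,0,1],"spin":0},{"fingers":0,"offset":[-1,0,1],"spin":0},{"fingers":0,"offset":[-1,0,1],"spin":0},{"fingers":0,"offset":[-1,0,1],"spin":0},{"fingers":0,"offset":[-1,0,1],"spin":0},{"fingers":0,"offset":[-1,0,1],"spin":0}]'
python3 -m creep '[{"fingers":0,"offset":[-1,0,1],"spin":0},{"fingers":0,"offset":[-1,0,1],"spin":0},{"fingers":0,"offset":[-1,0,1],"spin":0},{"fingers":0,"offset":[-1,0,1],"spin":0},{"fingers":0,"offset":[-1,0,0.8],"spin":0},{"fingers":0,"offset":[-1,0,0.6],"spin":0},{"fingers":0,"offset":[-1,0,0.5],"spin":0},{"fingers":0,"offset":[-1,0,0.5],"spin":0}]'
```

```text
t: 0.82
eef_pos: [280.3, -440.5, 242.1]
tcp_rot: [-0.559, 0.433, -0.433, 0.559]
force: [-0.2, 0.3, -0.4]
gripper_width: 85.3
t: 1.48
eef_pos: [395.0, -245.5, 242.2]
tcp_rot: [0.559, -0.433, 0.433, -0.559]
force: [-0.2, -0.1, -0.3]
gripper_width: 85.6
t: 2.15
eef_pos: [478.4, -58.7, 242.1]
tcp_rot: [0.559, -0.433, 0.433, -0.559]
force: [0.5, 0.3, 0.6]
gripper_width: 85.4
```

```bash
for i in 1 2; do python3 -m creep '[{"fingers":0,"offset":[0,0,0],"spin":-1},{"fingers":0,"offset":[0,0,0],"spin":-1},{"fingers":0,"offset":[0,0,0],"spin":-1},{"fingers":0,"offset":[0,0,0],"spin":-1},{"fingers":0,"offset":[0,0,0],"spin":-1},{"fingers":0,"offset":[0,0,0],"spin":-1},{"fingers":0,"offset":[0,0,0],"spin":-1},{"fingers":0,"offset":[0,0,0],"spin":-1}]' | grep rot; done;  python3 -m creep '[{"fingers":0,"offset":[0,0,0],"spin":-1},{"fingers":0,"offset":[0,0,0],"spin":-1},{"fingers":0,"offset":[0,0,0],"spin":-1},{"fingers":0,"offset":[0,0,0],"spin":-1},{"fingers":0,"offset":[0,0,0],"spin":-1},{"fingers":0,"offset":[0,0,0],"spin":-1},{"fingers":0,"offset":[0,0,0],"spin":-1},{"fingers":0,"offset":[0,0,0],"spin":-1}]'
python3 - <<'E'
from h import *
print(R.from_quat(sense()['tcp_rot']).as_matrix().round(3),sense()['joint_pos'])
E
```

```text
tcp_rot: [0.667, -0.234, 0.233, -0.667]
tcp_rot: [0.707, -0.012, 0.012, -0.707]
t: 4.15
eef_pos: [478.1, -59.9, 242.1]
tcp_rot: [-0.675, -0.211, 0.211, 0.675]
force: [0.4, -1.3, -0.1]
gripper_width: 85.2
[[ 0.821 -0.    -0.57 ]
 [ 0.57  -0.     0.821]
 [-0.    -1.     0.   ]] [ 0.66334396  0.26428502 -0.69679907  1.96761637  0.20339328  0.97948923
  0.47610147]
```

```bash
python3 -m creep '[{"fingers":0,"offset":[0,0,0],"spin":-1},{"fingers":0,"offset":[0,0,0],"spin":-1},{"fingers":0,"offset":[0,0,0],"spin":-1},{"fingers":0,"offset":[0,0,0],"spin":-1},{"fingers":0,"offset":[0,0,0],"spin":-1},{"fingers":0,"offset":[0,0,0],"spin":-1},{"fingers":0,"offset":[0,0,0],"spin":-1},{"fingers":0,"offset":[0,0,0],"spin":-1}]' | grep rot; python3 -m creep '[{"fingers":0,"offset":[0,0,0],"spin":-1},{"fingers":0,"offset":[0,0,0],"spin":-1},{"fingers":0,"offset":[0,0,0],"spin":-1},{"fingers":0,"offset":[0,0,0],"spin":-1},{"fingers":0,"offset":[1,0.7,0],"spin":0},{"fingers":0,"offset":[1,0.7,0],"spin":0},{"fingers":0,"offset":[1,0.7,-0.2],"spin":0},{"fingers":0,"offset":[0.9,0.4,-0.3],"spin":0}]'
python3 - <<'E'
from h import *
s=sense()
print(R.from_quat(s['tcp_rot']).as_matrix().round(3),s['joint_pos'])
p,d=grab_frame('wrist');cv2.imwrite('pics/w1.png',p);np.savez('pics/w1.npz',d=d,pos=s['eef_pos'],rot=s['tcp_rot'])
E
```

```text
tcp_rot: [-0.574, -0.413, 0.413, 0.574]
t: 5.48
eef_pos: [487.8, 18.7, 190.8]
tcp_rot: [-0.502, -0.497, 0.499, 0.503]
force: [-0.1, -0.9, -0.0]
gripper_width: 85.5
[[ 0.008 -0.002 -1.   ]
 [ 1.    -0.     0.008]
 [-0.    -1.     0.002]] [ 0.59893584  0.40243172 -0.84776218  1.9957459   0.38093946  0.90998575
  1.11353468]
```

View pics/w1.png

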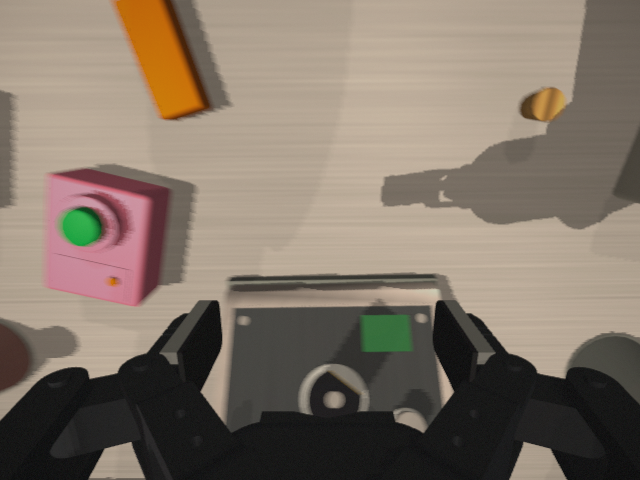

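Run:
```python
from h import *
p=cv2.imread('pics/w1.png')[345:425,285:395]
cv2.imwrite('pics/w1c.png',cv2.resize(np.clip(p.astype(int)*2,0,255).astype(np.uint8),None,fx=7,fy=7,interpolation=cv2.INTER_CUBIC))
z=np.load('pics/w1.npz');c=get_calibration('wrist');T=np.eye(4);T[:3,:3]=R.from_quat(z['rot']).as_matrix();T[:3,3]=z['pos'];T=T@c['T_tool_cam']
C=cloud(c,z['d'],T)
print('dot',ray_z(c,333.5,400,132,T),C[398:402:2,330:338:2].round(1).reshape(-1,3))
h=np.array([575,20,132.])
ex=np.array([.766,0,.643]);ey=np.array([0,1,0])
print('proj',proj(c,h,T),[tuple(np.round(proj(c,h+18*(np.cos(a)*ex+np.sin(a)*ey),T),1)) for a in np.radians([0,90,180,270])])
```

```text
dot [578.75876755  22.11221775 132.        ] [[576.7  19.9 132.6]
 [576.5  21.2 132.8]
 [577.   22.4 132.3]
 [577.5  23.7 131.7]
 [577.7  19.9 133.2]
 [578.4  21.2 132.4]
 [578.7  22.4 132. ]
 [577.3  23.7 133.7]]
proj (np.float64(330.134472378366), np.float64(395.09038884655945)) [(np.float64(330.4), np.float64(427.2)), (np.float64(358.7), np.float64(394.9)), (np.float64(329.9), np.float64(364.9)), (np.float64(301.6), np.float64(395.3))]
```

View pics/w1c.png

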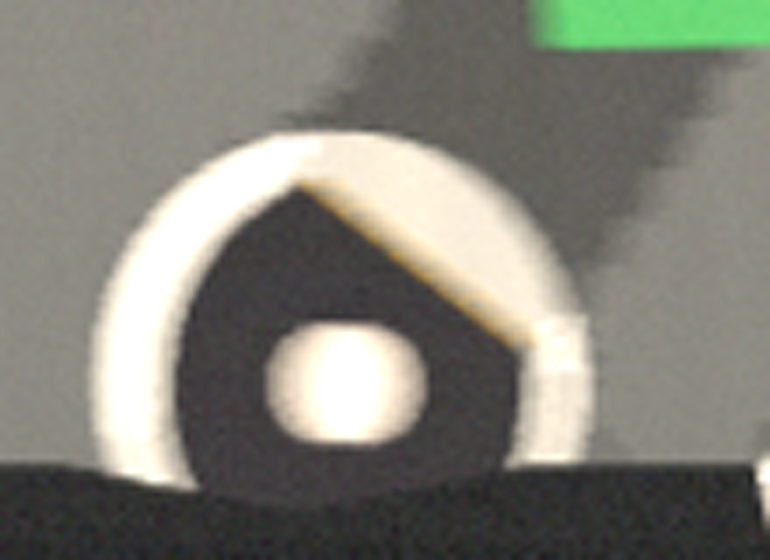

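The hub's end face shows as a D in the wrist view. Its yellow-edged chord runs from (300,185) to (525,345) in the crop, so the flat faces down the slope and toward +y, about 145° from the target. Since the tool stays vertical, I'll clamp the hub with the jaws at yaw 152° (matching the flat) and spin clockwise to yaw 0. First I rotate and line up above the hub.

```bash
python3 -m creep '[{"fingers":0,"offset":[0,0,0],"spin":-1},{"fingers":0,"offset":[0,0,0],"spin":-1},{"fingers":0,"offset":[0,0,0],"spin":-1},{"fingers":0,"offset":[0,0,0],"spin":-1},{"fingers":0,"offset":[0,0,0],"spin":-1},{"fingers":0,"offset":[0,0,0],"spin":-1},{"fingers":0,"offset":[0,0,0],"spin":-1},{"fingers":0,"offset":[0,0,0],"spin":-1}]' | grep rot; python3 -m creep '[{"fingers":0,"offset":[0,0,0],"spin":-1},{"fingers":0,"offset":[0,0,0],"spin":-1},{"fingers":0,"offset":[0,0,0],"spin":-1},{"fingers":0,"offset":[0,0,0],"spin":-1},{"fingers":0,"offset":[0,0,0],"spin":-1},{"fingers":0,"offset":[0,0,0],"spin":-0.5},{"fingers":0,"offset":[-0.9,0,-0.5],"spin":0},{"fingers":0,"offset":[-0.9,0,-0.5],"spin":0}]'
python3 -m creep '[{"fingers":0,"offset":[-0.9,0,-0.5],"spin":0},{"fingers":0,"offset":[-0.9,0,-0.5],"spin":0},{"fingers":0,"offset":[-0.77,0,-0.43],"spin":0},{"fingers":0,"offset":[0,0,0],"spin":0},{"fingers":0,"offset":[0,0.5,0],"spin":0},{"fingers":0,"offset":[0,0.5,0],"spin":0},{"fingers":0,"offset":[0,0,0],"spin":0},{"fingers":0,"offset":[0,0,0],"spin":0}]'
cat > st.py <<'E'
from h import *
s=sense();M=R.from_quat(s['tcp_rot']).as_matrix()
print('t',round(s['t'],2),s['eef_pos'].round(1),'xyaw',np.degrees(np.arctan2(M[1,0],M[0,0])).round(1),'F',s['force'].round(1),'T',s['ft_torque'].round(2),'w',round(s['gripper_width'],1),s['joint_pos'].round(2))
import sys
if len(sys.argv)>3:
    w=np.array([float(a) for a in sys.argv[1:4]])-s['eef_pos'];print('rel units',(M.T@w/20).round(2))
E
python3 st.py 588 21 119
```

```text
tcp_rot: [-0.319, -0.631, 0.631, 0.319]
t: 6.87
eef_pos: [530.0, 17.6, 192.1]
tcp_rot: [-0.174, -0.685, 0.686, 0.175]
force: [-0.2, -0.3, 0.6]
gripper_width: 85.5
t: 7.53
eef_pos: [587.5, 18.7, 171.1]
tcp_rot: [-0.173, -0.685, 0.686, 0.175]
force: [0.3, -0.5, -0.0]
gripper_width: 85.5
t 7.53 [587.5  18.7 171.1] xyaw 151.5 F [ 0.3 -0.5 -0. ] T [0.03 0.   0.02] w 85.5 [ 0.61  0.68 -0.98  1.77  0.65  1.05  2.03]
rel units [ 0.03  2.61 -0.12]
```

```bash
python3 -m creep '[{"fingers":0,"offset":[0,0.5,-0.1],"spin":0},{"fingers":0,"offset":[0,0.5,0],"spin":0},{"fingers":0,"offset":[0,0.5,0],"spin":0},{"fingers":0,"offset":[0,0.5,0],"spin":0},{"fingers":0,"offset":[0,0.5,0],"spin":0},{"fingers":0,"offset":[0,0.1,0],"spin":0},{"fingers":0,"offset":[0,0,0],"spin":0},{"fingers":0,"offset":[0,0,0],"spin":0}]' >/dev/null; python3 st.py
python3 -m creep '[{"fingers":0.8,"offset":[0,0,0],"spin":0},{"fingers":0.8,"offset":[0,0,0],"spin":0},{"fingers":0.8,"offset":[0,0,0],"spin":0},{"fingers":0.8,"offset":[0,0,0],"spin":0},{"fingers":0.8,"offset":[0,0,0],"spin":0},{"fingers":0.8,"offset":[0,0,0],"spin":0},{"fingers":0.8,"offset":[0,0,0],"spin":0},{"fingers":0.8,"offset":[0,0,0],"spin":0}]' 40 >/dev/null; python3 st.py
```

```text
t 8.2 [590.   20.9 120.2] xyaw 151.4 F [0.3 0.6 0.3] T [-0.01  0.02  0.01] w 85.7 [ 0.57  0.74 -0.93  1.8   0.71  0.97  1.98]
t 8.87 [592.2  19.6 121.8] xyaw 151.4 F [ 2.4 -3.3  6. ] T [-0.87 -1.18 -0.18] w 42.8 [ 0.57  0.74 -0.93  1.8   0.71  0.97  1.98]
```

Clamped at 42.8 mm with low forces. Now I spin with the hub held.

```bash
python3 -m creep '[{"fingers":0.8,"offset":[0,0,0],"spin":0.6},{"fingers":0.8,"offset":[0,0,0],"spin":0.6},{"fingers":0.8,"offset":[0,0,0],"spin":0.6},{"fingers":0.8,"offset":[0,0,0],"spin":0.6},{"fingers":0.8,"offset":[0,0,0],"spin":0.6},{"fingers":0.8,"offset":[0,0,0],"spin":0.6},{"fingers":0.8,"offset":[0,0,0],"spin":0.6},{"fingers":0.8,"offset":[0,0,0],"spin":0.6}]' 40 >/dev/null; python3 st.py
python3 - <<'E'
from h import *
p,d=grab_frame('wrist');cv2.imwrite('pics/w2.png',p)
E
```

```text
t 9.53 [592.9  20.2 120.8] xyaw 129.3 F [ 9.9 -0.6 -4.6] T [-0.23 -2.06  0.21] w 39.1 [ 0.52  0.7  -0.85  1.8   0.64  0.93  1.65]
```

View pics/w2.png

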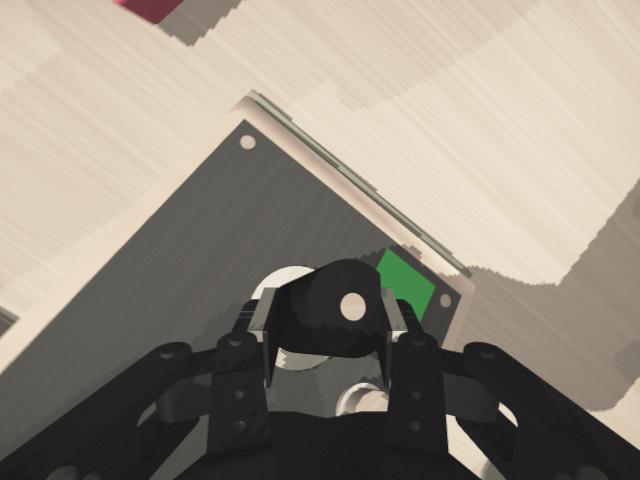

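The wrist view shows the flat flush against the right pad at about (383,285), so it follows. I'll keep turning.

```bash
for i in 1 2; do python3 -m creep '[{"fingers":0.8,"offset":[0,0,0],"spin":0.8},{"fingers":0.8,"offset":[0,0,0],"spin":0.8},{"fingers":0.8,"offset":[0,0,0],"spin":0.8},{"fingers":0.8,"offset":[0,0,0],"spin":0.8},{"fingers":0.8,"offset":[0,0,0],"spin":0.8},{"fingers":0.8,"offset":[0,0,0],"spin":0.8},{"fingers":0.8,"offset":[0,0,0],"spin":0.8},{"fingers":0.8,"offset":[0,0,0],"spin":0.8}]' 40 >/dev/null; python3 st.py 588 21 119; done
python3 - <<'E'
from h import *
p,d=grab_frame('wrist');cv2.imwrite('pics/w3.png',p[200:])
E
```

```text
t 10.25 [591.6  18.6 120.3] xyaw 99.8 F [ 5.6 -4.8 -4.3] T [-1.4  -1.51 -0.22] w 31.7 [ 0.45  0.65 -0.73  1.81  0.55  0.89  1.21]
rel units [0.15 0.07 0.16]
t 10.92 [589.3  17.6 121.4] xyaw 70.8 F [-9.6 -9.  22.4] T [-0.22  1.37  1.61] w 30.0 [ 0.37  0.61 -0.61  1.81  0.46  0.87  0.77]
rel units [0.14 0.12 0.12]
```

View pics/w3.png

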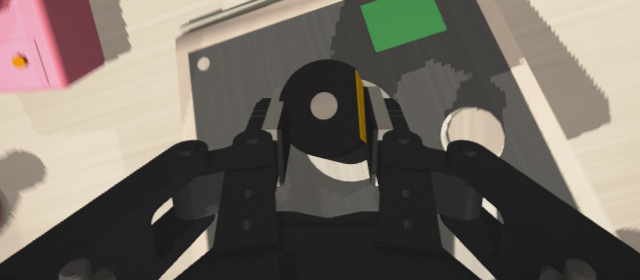

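```bash
python3 -m creep '[{"fingers":0.8,"offset":[0,0,0],"spin":0.7},{"fingers":0.8,"offset":[0,0,0],"spin":0.7},{"fingers":0.8,"offset":[0,0,0],"spin":0.7},{"fingers":0.8,"offset":[0,0,0],"spin":0.7},{"fingers":0.8,"offset":[0,0,0],"spin":0.7},{"fingers":0.8,"offset":[0,0,0],"spin":0.7},{"fingers":0.8,"offset":[0,0,0],"spin":0.7},{"fingers":0.8,"offset":[0,0,0],"spin":0.7}]' 40 >/dev/null; python3 st.py 588 21 119
python3 - <<'E'
from h import *
p,d=grab_frame('wrist');cv2.imwrite('pics/w4.png',p[200:])
E
```

```text
t 11.63 [588.8  16.5 126.8] xyaw 45.2 F [-29.6 -21.8  73.5] T [-2.97  5.05  1.62] w 30.3 [ 0.3   0.57 -0.51  1.82  0.38  0.85  0.39]
rel units [0.14 0.39 0.19]
```

View pics/w4.png

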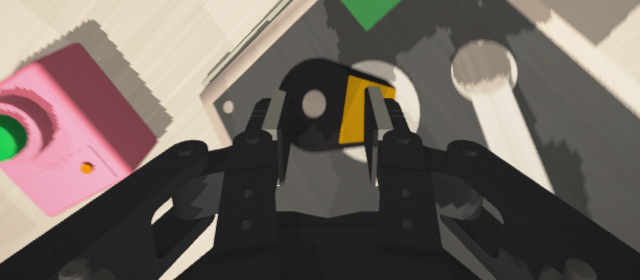

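The hub follows, but the wedge force has reached 73 N. I'll open, recentre and regrip in steps.

```bash
python3 -m creep '[{"fingers":0.5,"offset":[0,-0.2,0],"spin":0},{"fingers":0.4,"offset":[0,0,0],"spin":0},{"fingers":0.3,"offset":[0,0,0],"spin":0},{"fingers":0.2,"offset":[0,0,0],"spin":0},{"fingers":0.2,"offset":[0,0,0],"spin":0},{"fingers":0.2,"offset":[0,0,0],"spin":0},{"fingers":0.2,"offset":[0,0,0],"spin":0},{"fingers":0.2,"offset":[0,0,0],"spin":0}]'  >/dev/null; python3 st.py 588 21 120
python3 - <<'E'
from h import *
p,d=grab_frame('top');cv2.imwrite('pics/t5.png',p)
p,d=grab_frame('scene');cv2.imwrite('pics/s5.png',cv2.resize(p[200:340,270:410],None,fx=4,fy=4,interpolation=cv2.INTER_CUBIC))
s=sense()
p,d=grab_frame('wrist');cv2.imwrite('pics/w5.png',p[200:])
E
```

```text
t 12.35 [589.7  21.  123.7] xyaw 45.1 F [-0.2 -0.6  1.2] T [ 0.01  0.01 -0.04] w 68.2 [ 0.3   0.58 -0.51  1.82  0.37  0.84  0.39]
rel units [-0.06  0.19  0.06]
```

View pics/s5.png

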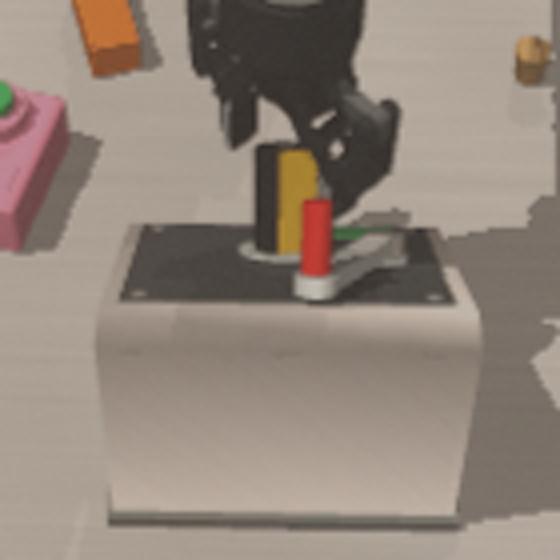

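View pics/w5.png

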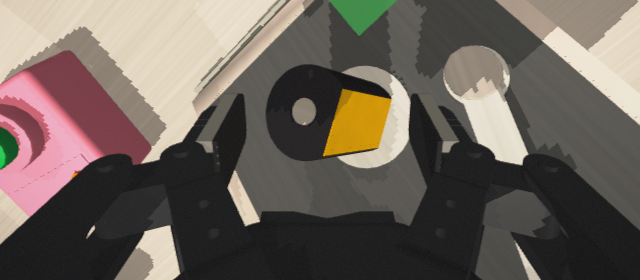

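The flat is now clearly visible, facing up the slope but leaning toward +y by about 50°. I'll regrip at yaw about 22° with low force.

```bash
python3 -m creep '[{"fingers":0.2,"offset":[0,0,0],"spin":1},{"fingers":0.2,"offset":[0,0,0],"spin":1},{"fingers":0.2,"offset":[0,0,0],"spin":1},{"fingers":0.2,"offset":[0,0,0],"spin":1},{"fingers":0.2,"offset":[0,0,0],"spin":1},{"fingers":0.2,"offset":[-0.1,0.1,0],"spin":0},{"fingers":0.8,"offset":[0,0,0],"spin":0},{"fingers":0.8,"offset":[0,0,0],"spin":0}]' 30 >/dev/null; python3 st.py 588 21 120
python3 -m creep '[{"fingers":0.8,"offset":[0,0,0],"spin":0},{"fingers":0.8,"offset":[0,0,0],"spin":0},{"fingers":0.8,"offset":[0,0,0],"spin":0},{"fingers":0.8,"offset":[0,0,0],"spin":0},{"fingers":0.8,"offset":[0,0,0],"spin":0},{"fingers":0.8,"offset":[0,0,0],"spin":0},{"fingers":0.8,"offset":[0,0,0],"spin":0},{"fingers":0.8,"offset":[0,0,0],"spin":0}]' 30 >/dev/null; python3 st.py 588 21 120
python3 - <<'E'
from h import *
p,d=grab_frame('wrist');cv2.imwrite('pics/w6.png',p[200:])
E
```

```text
t 13.17 [587.9  20.  122.1] xyaw 22.3 F [1.9 0.7 1.8] T [ 0.15 -0.61  0.06] w 45.3 [ 0.23  0.56 -0.42  1.83  0.3   0.82  0.05]
rel units [0.03 0.1  0.05]
t 13.83 [587.7  20.  122.6] xyaw 22.2 F [-4.4 -0.2  6.2] T [0.04 0.56 0.14] w 42.6 [ 0.23  0.56 -0.42  1.83  0.3   0.82  0.05]
rel units [0.03 0.13 0.04]
```

View pics/w6.png

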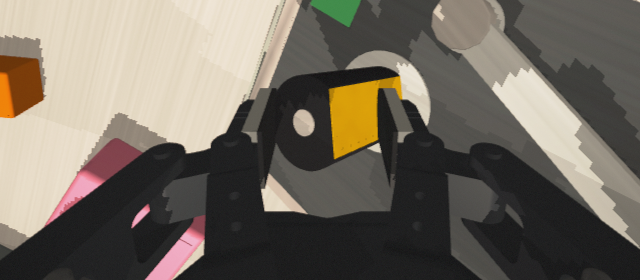

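The flat is squared to the pad at yaw 22°. I'll spin clamped to yaw 0.

```bash
python3 -m creep '[{"fingers":0.8,"offset":[0,0,0],"spin":0.7},{"fingers":0.8,"offset":[0,0,0],"spin":0.7},{"fingers":0.8,"offset":[0,0,0],"spin":0.7},{"fingers":0.8,"offset":[0,0,0],"spin":0.7},{"fingers":0.8,"offset":[0,0,0],"spin":0.7},{"fingers":0.8,"offset":[0,0,0],"spin":0.7},{"fingers":0.8,"offset":[0,0,0],"spin":0.7},{"fingers":0.8,"offset":[0,0,0],"spin":0.2}]' 30 >/dev/null; python3 st.py 588 21 120
python3 -m creep '[{"fingers":0.5,"offset":[0,0,0],"spin":0},{"fingers":0.4,"offset":[0,-0.2,0],"spin":0},{"fingers":0.2,"offset":[0,-0.4,0],"spin":0},{"fingers":0.2,"offset":[0,-0.5,0],"spin":0},{"fingers":0.2,"offset":[0,-1,0],"spin":0},{"fingers":0.2,"offset":[0,-1,0],"spin":0},{"fingers":0.2,"offset":[0,-1,0],"spin":0},{"fingers":0.2,"offset":[0,-1,0],"spin":0}]' 30 >/dev/null; python3 st.py
python3 - <<'E'
from h import *
s=sense()
p,d=grab_frame('wrist');cv2.imwrite('pics/w7.png',p);np.savez('pics/w7.npz',d=d,pos=s['eef_pos'],rot=s['tcp_rot'])
p,d=grab_frame('scene');cv2.imwrite('pics/s7.png',cv2.resize(p[200:340,270:410],None,fx=4,fy=4,interpolation=cv2.INTER_CUBIC))
E
```

```text
t 14.55 [587.7  21.2 122.9] xyaw -1.2 F [-5.6  0.9  6.9] T [0.36 0.42 0.17] w 42.9 [ 0.16  0.54 -0.32  1.83  0.23  0.81 -0.3 ]
rel units [ 0.01  0.14 -0.01]
t 15.22 [588.4  19.7 226.2] xyaw -1.2 F [-0.   0.5  0.4] T [ 0.   -0.02 -0.01] w 67.6 [ 0.19  0.41 -0.36  1.76  0.17  1.   -0.25]
```

View pics/s7.png

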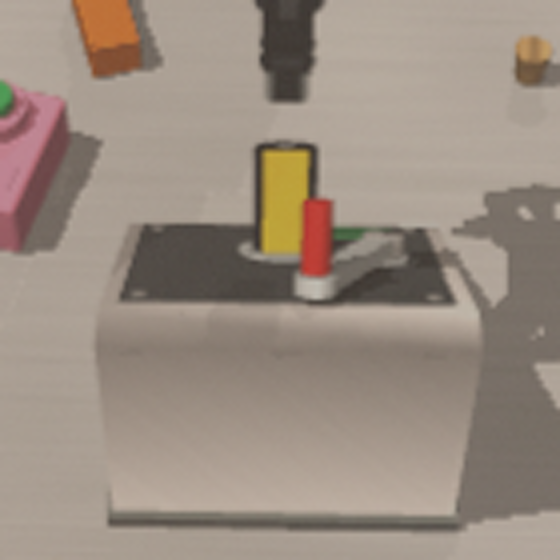

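View pics/w7.png

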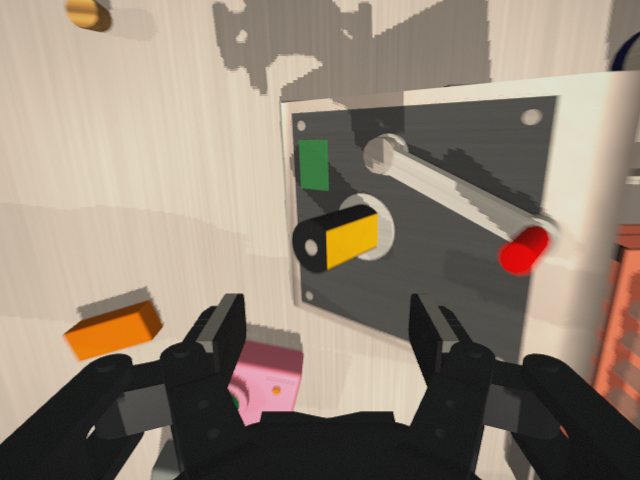

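The flat (yellow) faces straight up the slope, centred on the hub in both views. Next comes the lock. I'll close the fingers, push the red handle in -y from its +y side, then push it down the slope from its uphill side.

```bash
python3 -m creep '[{"fingers":1,"offset":[0,0,1],"spin":0},{"fingers":1,"offset":[0.2,0,1],"spin":0},{"fingers":1,"offset":[1,0,0.2],"spin":0},{"fingers":1,"offset":[1,0,0],"spin":0},{"fingers":1,"offset":[1,0,0],"spin":0},{"fingers":1,"offset":[1,0,0],"spin":0},{"fingers":1,"offset":[0.3,0,0],"spin":0},{"fingers":1,"offset":[0,0,0],"spin":0}]' 40 >/dev/null; python3 st.py 678 62 182.5
python3 - <<'E'
from h import *
s=sense()
p,d=grab_frame('wrist');cv2.imwrite('pics/w8.png',p);np.savez('pics/w8.npz',d=d,pos=s['eef_pos'],rot=s['tcp_rot'])
c=get_calibration('wrist');T=np.eye(4);T[:3,:3]=R.from_quat(s['tcp_rot']).as_matrix();T[:3,3]=s['eef_pos'];T=T@c['T_tool_cam']
C=cloud(c,d,T);hsv=cv2.cvtColor(p,cv2.COLOR_BGR2HSV)
m=((hsv[...,0]<8)|(hsv[...,0]>172))&(hsv[...,1]>180)&(hsv[...,2]>100)
m&=(d>0)&(C[...,2]>140)
print(m.sum(),C[m].min(0),C[m].max(0),np.median(C[m],0))
E
```

```text
t 15.98 [679.7  61.7 223.5] xyaw -1.3 F [-1.3 -1.1  0.1] T [-0.01 -0.01 -0.01] w 0.4 [ 0.09  0.57 -0.34  1.51  0.2   1.09 -0.31]
rel units [-0.09  2.05  0.01]
105 [693.1024922   33.71010451 176.28620347] [701.83071731  69.06271411 241.30298111] [699.85845207  40.28109498 180.87446259]
```

View pics/w8.png

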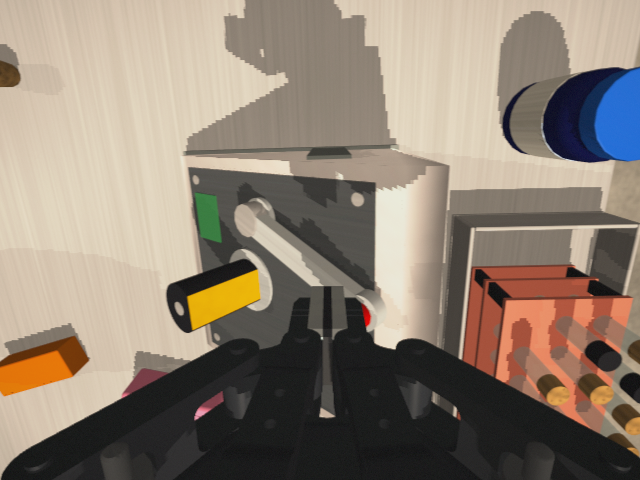

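```bash
python3 -m creep '[{"fingers":1,"offset":[0,0.7,0],"spin":0},{"fingers":1,"offset":[0,0.7,0],"spin":0},{"fingers":1,"offset":[0,0.65,0],"spin":0},{"fingers":1,"offset":[-0.1,0,-0.3],"spin":0},{"fingers":1,"offset":[-0.1,0.1,-0.3],"spin":0},{"fingers":1,"offset":[-0.15,0.1,-0.3],"spin":0},{"fingers":1,"offset":[-0.15,0.1,-0.3],"spin":0},{"fingers":1,"offset":[0,0,0],"spin":0}]' 40 >/dev/null; python3 st.py 671 38.3 176.7
```

```text
t 16.7 [667.8  36.  177.2] xyaw -1.3 F [-0.3  0.4  0.3] T [-0.    0.01 -0.09] w 0.0 [ 0.12  0.59 -0.33  1.59  0.22  1.   -0.29]
rel units [0.16 0.02 0.12]
```

Run:
```python
from h import *
p,d=grab_frame('scene');cv2.imwrite('pics/s9.png',cv2.resize(p[180:340,260:420],None,fx=3,fy=3,interpolation=cv2.INTER_CUBIC))
```

```text
(no output)
```

View pics/s9.png

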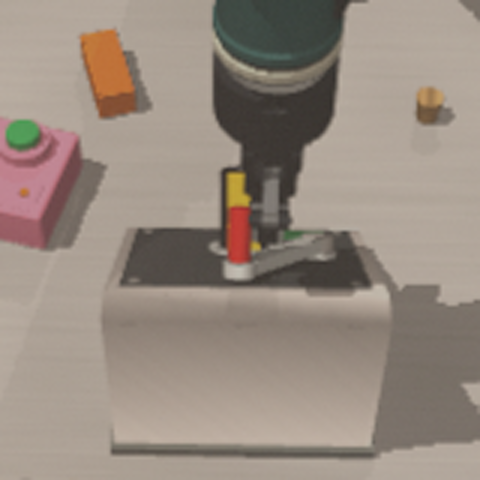

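The handle is moving ahead of the fingers. I'll continue.

```bash
python3 -m creep '[{"fingers":1,"offset":[-0.1,0.1,-0.27],"spin":0},{"fingers":1,"offset":[-0.13,0.15,-0.27],"spin":0},{"fingers":1,"offset":[-0.15,0.15,-0.27],"spin":0},{"fingers":1,"offset":[-0.2,0.2,-0.27],"spin":0},{"fingers":1,"offset":[-0.2,0.2,-0.2],"spin":0},{"fingers":1,"offset":[-0.25,0.2,-0.2],"spin":0},{"fingers":1,"offset":[-0.25,0.2,-0.2],"spin":0},{"fingers":1,"offset":[0,0,0],"spin":0}]' 40 >/dev/null; python3 st.py 671 38.3 176.7
python3 - <<'E'
from h import *
p,d=grab_frame('scene');cv2.imwrite('pics/s10.png',cv2.resize(p[180:340,260:420],None,fx=3,fy=3,interpolation=cv2.INTER_CUBIC))
E
```

```text
t 17.42 [640.3   3.9 151.9] xyaw -1.3 F [-1.  -0.1 -0.4] T [ 0.03  0.02 -0.04] w -0.0 [ 0.18  0.58 -0.32  1.68  0.22  0.92 -0.26]
rel units [ 1.49 -1.24  1.75]
```

View pics/s10.png

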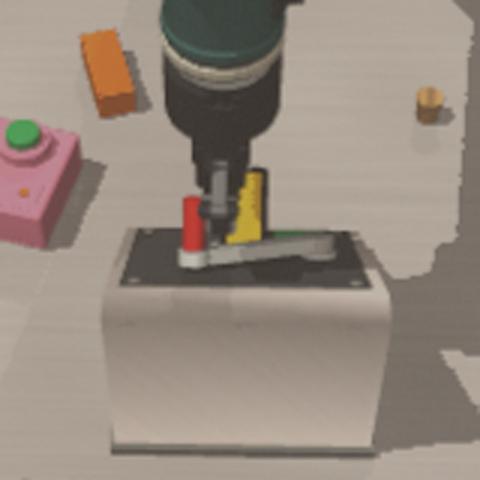

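```bash
python3 -m creep '[{"fingers":1,"offset":[0,-0.2,0.2],"spin":0},{"fingers":1,"offset":[0,-1,0],"spin":0},{"fingers":1,"offset":[0,-1,0],"spin":0},{"fingers":1,"offset":[1,0,0],"spin":0},{"fingers":1,"offset":[1,0,-0.6],"spin":0},{"fingers":1,"offset":[0.1,0,-0.6],"spin":0},{"fingers":1,"offset":[0,0.6,0],"spin":0},{"fingers":1,"offset":[0,0.5,0],"spin":0}]' 40 >/dev/null; python3 st.py 670 -17 173
python3 - <<'E'
from h import *
p,d=grab_frame('scene');cv2.imwrite('pics/s11.png',cv2.resize(p[180:340,260:420],None,fx=3,fy=3,interpolation=cv2.INTER_CUBIC))
p,d=grab_frame('top');cv2.imwrite('pics/t11.png',cv2.resize(p[110:240,235:365],None,fx=4,fy=4,interpolation=cv2.INTER_CUBIC))
E
```

```text
t 18.13 [683.2 -16.5 174.3] xyaw -1.3 F [0.  0.6 0.2] T [-0.02  0.03 -0.05] w 0.3 [ 0.19  0.62 -0.32  1.55  0.22  1.01 -0.21]
rel units [-0.66  0.06 -0.04]
```

View pics/s11.png

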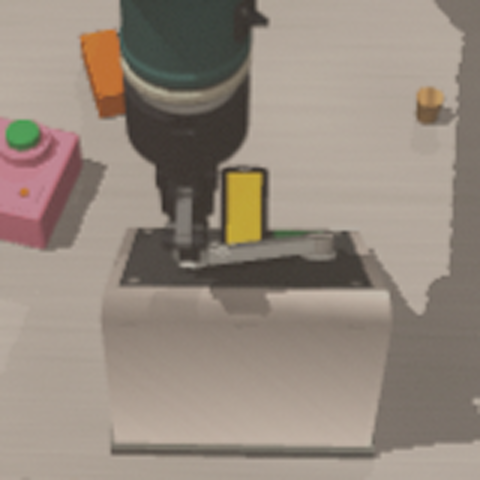

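View pics/t11.png

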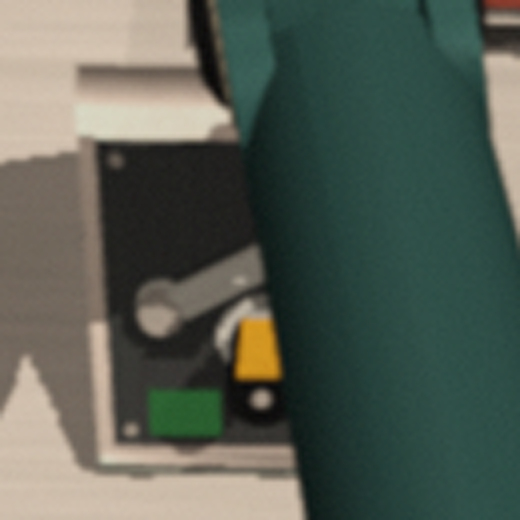

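The fingers are now uphill of the handle, so I'll push it shut down the slope.

```bash
python3 -m creep '[{"fingers":1,"offset":[-0.33,0.15,-0.12],"spin":0},{"fingers":1,"offset":[-0.33,0.2,-0.12],"spin":0},{"fingers":1,"offset":[-0.33,0.22,-0.1],"spin":0},{"fingers":1,"offset":[-0.33,0.22,-0.1],"spin":0},{"fingers":1,"offset":[-0.33,0.22,-0.08],"spin":0},{"fingers":1,"offset":[-0.33,0.22,-0.05],"spin":0},{"fingers":1,"offset":[-0.33,0.22,-0.03],"spin":0},{"fingers":1,"offset":[-0.2,0.15,0],"spin":0}]' 40 >/dev/null; python3 st.py 631.6 -29 141
python3 - <<'E'
from h import *
p,d=grab_frame('scene');cv2.imwrite('pics/s12.png',cv2.resize(p[180:340,260:420],None,fx=3,fy=3,interpolation=cv2.INTER_CUBIC))
E
```

```text
t 18.9 [632.  -26.9 142.6] xyaw -1.2 F [ 0.8 -0.4  0.5] T [-0.18 -0.16  0.08] w 0.0 [ 0.22  0.58 -0.32  1.71  0.22  0.89 -0.21]
rel units [-0.02  0.08 -0.11]
```

View pics/s12.png

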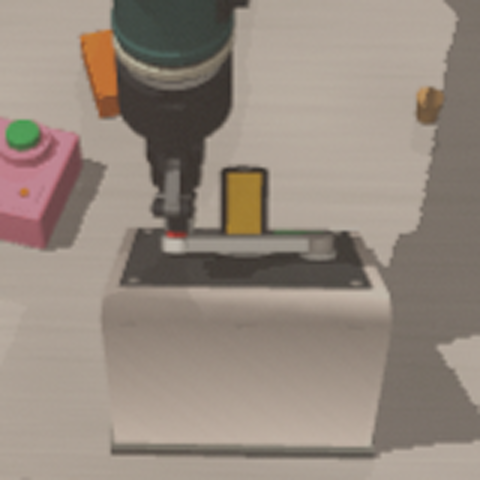

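```bash
python3 -m creep '[{"fingers":1,"offset":[-0.1,0.08,0],"spin":0},{"fingers":1,"offset":[-0.1,0.08,0],"spin":0},{"fingers":1,"offset":[0,0,0],"spin":0},{"fingers":1,"offset":[0,0,0],"spin":0},{"fingers":1,"offset":[-0.1,0.08,0],"spin":0},{"fingers":1,"offset":[0,0,0],"spin":0},{"fingers":1,"offset":[0,0,0],"spin":0},{"fingers":1,"offset":[0,0,0],"spin":0}]' 40 >/dev/null; python3 st.py 631.6 -29 141
```

```text
t 19.62 [627.3 -26.4 138.4] xyaw -1.2 F [ 0.8 -0.6  0.5] T [-0.02 -0.02 -0.03] w -0.1 [ 0.22  0.58 -0.32  1.72  0.22  0.88 -0.21]
rel units [ 0.22 -0.13 -0.13]
```

```bash
python3 -m creep '[{"fingers":1,"offset":[-0.1,0.08,0],"spin":0},{"fingers":1,"offset":[-0.1,0.08,0],"spin":0},{"fingers":1,"offset":[0,0,0],"spin":0},{"fingers":1,"offset":[0,0,0],"spin":0},{"fingers":1,"offset":[-0.1,0.08,0],"spin":0},{"fingers":1,"offset":[0,0,0],"spin":0},{"fingers":1,"offset":[0,0,0],"spin":0},{"fingers":1,"offset":[0,0,0],"spin":0}]' 40 >/dev/null; python3 st.py 631.6 -29 141
```

```text
t 20.28 [626.3 -26.4 137.5] xyaw -1.2 F [ 7.2 -1.3 10.6] T [-0.16 -1.35  0.02] w 0.1 [ 0.23  0.57 -0.32  1.74  0.23  0.86 -0.22]
rel units [ 0.27 -0.17 -0.12]
```

Resistance at X=626. I'll push a little harder, then check.

```bash
python3 -m creep '[{"fingers":1,"offset":[-0.15,0,0],"spin":0},{"fingers":1,"offset":[-0.15,0,0],"spin":0},{"fingers":1,"offset":[0,0,0],"spin":0},{"fingers":1,"offset":[0,0,0],"spin":0},{"fingers":1,"offset":[-0.15,0,0],"spin":0},{"fingers":1,"offset":[0,0,0],"spin":0},{"fingers":1,"offset":[0,0,0],"spin":0},{"fingers":1,"offset":[0,0,0],"spin":0}]' 40 >/dev/null; python3 st.py
python3 -m creep '[{"fingers":1,"offset":[0.8,0,0],"spin":0},{"fingers":1,"offset":[0.5,-0.5,0],"spin":0},{"fingers":1,"offset":[0.3,-1,0],"spin":0},{"fingers":1,"offset":[0,-1,0],"spin":0},{"fingers":1,"offset":[0,-1,0],"spin":0},{"fingers":1,"offset":[-0.5,-1,0],"spin":0},{"fingers":1,"offset":[-1,-0.5,-0.5],"spin":0},{"fingers":1,"offset":[-1,0,-1],"spin":0}]' 40 >/dev/null; python3 st.py
python3 -m creep '[{"fingers":1,"offset":[-1,0,-1],"spin":0},{"fingers":1,"offset":[-1,0,-1],"spin":0},{"fingers":1,"offset":[-1,0,-1],"spin":0},{"fingers":1,"offset":[-1,0,-1],"spin":0},{"fingers":1,"offset":[-1,0,-1],"spin":0},{"fingers":1,"offset":[-1,0,-1],"spin":0},{"fingers":1,"offset":[-1,0,-1],"spin":0},{"fingers":1,"offset":[-1,0,-1],"spin":0}]' >/dev/null; python3 st.py
python3 - <<'E'
from h import *
p,d=grab_frame('scene');cv2.imwrite('pics/s13.png',cv2.resize(p[200:320,280:400],None,fx=5,fy=5,interpolation=cv2.INTER_CUBIC))
p,d=grab_frame('top');cv2.imwrite('pics/t13f.png',p);cv2.imwrite('pics/t13.png',cv2.resize(p[110:240,235:365],None,fx=4,fy=4,interpolation=cv2.INTER_CUBIC))
E
```

```text
t 20.95 [624.  -26.1 139.4] xyaw -1.2 F [21.6 -0.5  5. ] T [-0.18 -4.78  0.08] w 0.1 [ 0.23  0.56 -0.32  1.75  0.23  0.84 -0.22]
t 21.62 [594.6 -52.5 236.2] xyaw -0.9 F [ 0.8 -1.1  0.8] T [-0.04  0.01 -0.03] w -0.3 [ 0.31  0.41 -0.35  1.73  0.16  1.02 -0.12]
t 22.28 [ 428.9 -213.   233.6] xyaw -1.2 F [ 0.1 -0.7  0. ] T [-0.03 -0.04 -0.04] w 0.3 [ 0.65  0.21 -0.29  2.    0.07  0.94  0.3 ]
```

View pics/s13.png

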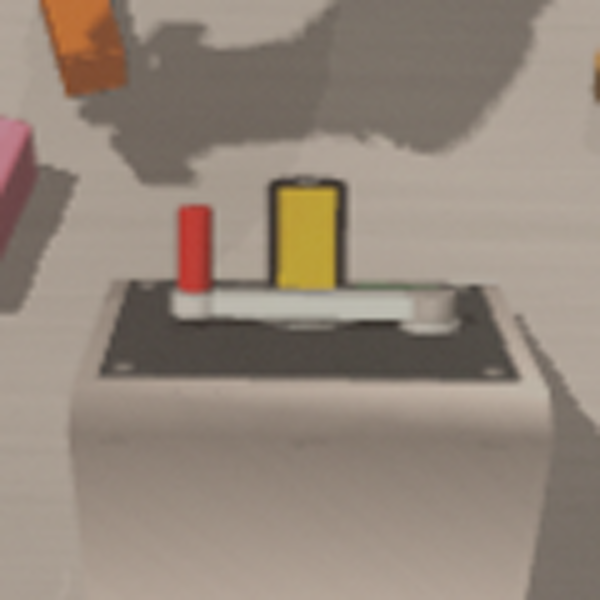

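View pics/t13.png

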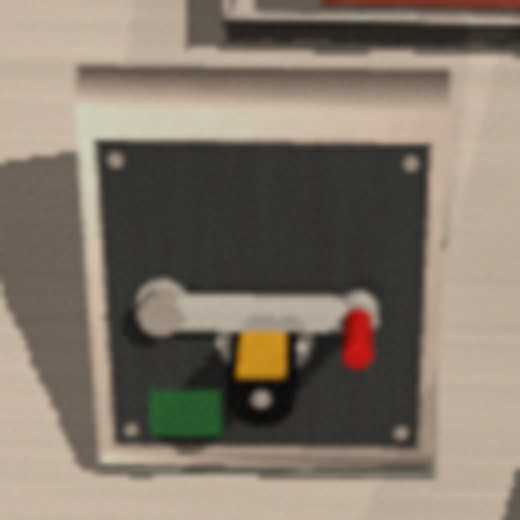

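The arm looks square across the flat. I'll check the angle numerically by tracing the arm's light edges on the deck plane.

```bash
python3 - <<'E'
from h import *
p=cv2.imread('pics/t13f.png');cal=get_calibration('top')
n=np.array([-0.6453,-0.0023,0.7639]);n/=np.linalg.norm(n);c0=np.array([642.1,16.1,107.94])
def plane(u,v,h=0):
    o=cal['T'][:3,3];r=cal['T'][:3,:3]@np.array([(u-cal['cx'])/cal['fx'],(v-cal['cy'])/cal['fy'],1.]);return o+r*((c0+h*n-o)@n)/(r@n)
g=cv2.resize(p[110:240,235:365],None,fx=4,fy=4,interpolation=cv2.INTER_CUBIC).max(2).astype(int)
ex=np.array([.766,0,.643])
for nm,rng,(y0,y1) in(('top',range(200,320,6),(270,312)),('bot(left,right free)',list(range(190,214,4))+list(range(312,330,4)),(312,350))):
    pts=[]
    for x in rng:
        col=g[y0:y1,x];k=np.argmax(abs(np.diff(col)));pts.append((x,y0+k+.5))
    W=np.array([plane(235+x/4-.375,110+y/4-.375,16) for x,y in pts])
    sx=W@ex;a=np.polyfit(W[:,1],sx,1);print(nm,'slope',a[0],'resid',(sx-np.polyval(a,W[:,1])).round(1))
W=[plane(235+x/4-.375,110+y/4-.375) for x,y in((115,160),(411,163),(402,428),(131,430))]
for a,b in((0,1),(3,2)): w=W[a]-W[b];print('deck slope',w@ex/w[1])
E
python3 st.py 406 -310 240
```

```text
top slope -0.02193916564051016 resid [ 0.  0.  0.  0.  0.  0. -0.  0.  0.  0. -0. -0.  0. -0. -0. -0. -0. -0.
 -0. -0.]
bot(left,right free) slope 0.0164399866504601 resid [-0.2 -0.1 -0.   0.1  0.1  0.2 -0.2 -0.1 -0.   0.1  0.2]
deck slope -0.009614542581568667
deck slope -0.032097413879590184
t 22.38 [ 426.7 -215.7  233.4] xyaw -1.6 F [0.1 0.2 0.2] T [-0.03 -0.01  0.  ] w -0.2 [ 0.65  0.21 -0.29  2.    0.08  0.94  0.3 ]
rel units [-0.9  -0.32 -4.74]
```

The arm and deck edges agree to within about 0.02 rad. The alternative stop at 0.09 would show as a 9 mm offset at the handle, so the lock is shut. Next I move over the grey box's button.

```bash
python3 -m creep '[{"fingers":1,"offset":[-0.2,0,-0.95],"spin":0},{"fingers":1,"offset":[-0.2,0,-0.95],"spin":0},{"fingers":1,"offset":[-0.2,0,-0.95],"spin":0},{"fingers":1,"offset":[-0.2,0,-0.95],"spin":0},{"fingers":1,"offset":[-0.1,0,-0.95],"spin":0},{"fingers":1,"offset":[0,1,0],"spin":0},{"fingers":1,"offset":[0,1,0],"spin":0},{"fingers":1,"offset":[0,0,0],"spin":0}]' >/dev/null; python3 st.py 406 -310 85
python3 - <<'E'
from h import *
s=sense()
p,d=grab_frame('wrist');cv2.imwrite('pics/w14.png',p)
c=get_calibration('wrist');T=np.eye(4);T[:3,:3]=R.from_quat(s['tcp_rot']).as_matrix();T[:3,3]=s['eef_pos'];T=T@c['T_tool_cam']
hsv=cv2.cvtColor(p,cv2.COLOR_BGR2HSV);m=((hsv[...,0]>45)&(hsv[...,0]<85)&(hsv[...,1]>150)&(hsv[...,2]>60)).astype(np.uint8)
k,l,st,ce=cv2.connectedComponentsWithStats(m)
for i in range(1,k):
    if st[i,4]>200:print(st[i],ray_z(c,*ce[i],67,T))
E
```

```text
t 23.05 [ 408.6 -305.4  190.4] xyaw -1.2 F [-0.4  1.5 -0.4] T [ 0.05  0.   -0.02] w -0.0 [ 0.77  0.32 -0.22  1.97  0.09  0.87  0.47]
rel units [-0.1   5.27 -0.26]
[ 417    0   47   48 1826] [ 480.39082904 -169.10668198   67.        ]
[ 304  220   39   40 1204] [ 405.07237393 -309.48900657   67.        ]
```

View pics/w14.png

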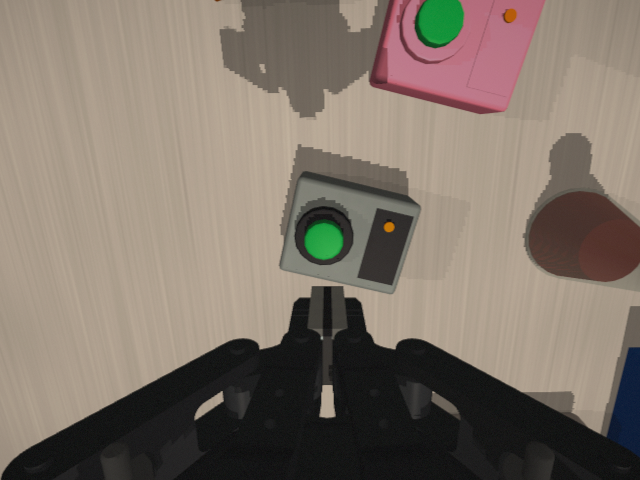

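The wrist view shows the grey box with its green button at (323,240), which places it at (405,-309.5). This agrees with the top view, and the pink look-alike is well clear. I'll descend.

```bash
python3 -m creep '[{"fingers":1,"offset":[-0.15,1,-0.2],"spin":0},{"fingers":1,"offset":[0,1,0],"spin":0},{"fingers":1,"offset":[0,1,0],"spin":0},{"fingers":1,"offset":[0,1,0],"spin":0},{"fingers":1,"offset":[0,0.8,0],"spin":0},{"fingers":1,"offset":[0,0.3,0],"spin":0},{"fingers":1,"offset":[0,0,0],"spin":0},{"fingers":1,"offset":[0,0,0],"spin":0}]' >/dev/null; python3 st.py 405.5 -309.7 72
```

```text
t 23.77 [ 408.1 -311.    92.6] xyaw -1.2 F [-0.2  0.4  0.4] T [-0.02  0.01  0.02] w -0.1 [ 0.74  0.47 -0.19  2.03  0.14  0.65  0.44]
rel units [-0.13  1.03  0.06]
```

```bash
python3 -m creep '[{"fingers":1,"offset":[-0.12,0.4,0],"spin":0},{"fingers":1,"offset":[0,0.3,0],"spin":0},{"fingers":1,"offset":[0,0.2,0],"spin":0},{"fingers":1,"offset":[0,0.1,0],"spin":0},{"fingers":1,"offset":[0,0.1,0],"spin":0},{"fingers":1,"offset":[0,0,0],"spin":0},{"fingers":1,"offset":[0,0,0],"spin":0},{"fingers":1,"offset":[0,0,0],"spin":0}]' >/dev/null; python3 st.py
```

```text
t 24.43 [ 405.2 -311.4   71.8] xyaw -1.2 F [-5.1  2.7 20.9] T [ 0.6   1.13 -0.02] w -0.2 [ 0.74  0.5  -0.18  2.05  0.16  0.61  0.43]
```

At 21 N (5 N needed) and the tip at 60.8 mm, which is 6.2 mm below the button's rest height, the button is fully down. Now I release it and retract.

```bash
for i in 1 2; do python3 -m creep '[{"fingers":1,"offset":[0,-0.5,0],"spin":0},{"fingers":1,"offset":[0,-1,0],"spin":0},{"fingers":1,"offset":[0,-1,0],"spin":0},{"fingers":1,"offset":[0,-1,0],"spin":0},{"fingers":1,"offset":[0,-1,0],"spin":0},{"fingers":1,"offset":[0,0,0],"spin":0},{"fingers":1,"offset":[0,0,0],"spin":0},{"fingers":1,"offset":[0,0,0],"spin":0}]' >/dev/null; done; python3 st.py
python3 - <<'E'
from h import *
p,d=grab_frame('top');cv2.imwrite('pics/t15.png',p);C=cloud(get_calibration('top'),d)
p2,_=grab_frame('wrist');cv2.imwrite('pics/w15.png',p2)
hsv=cv2.cvtColor(p,cv2.COLOR_BGR2HSV);H,S,V=hsv[...,0],hsv[...,1],hsv[...,2]
for nm,m in(('red',((H<8)|(H>172))&(S>170)&(V>110)),('green',(H>45)&(H<85)&(S>150)&(V>60))):
    k,l,st,ce=cv2.connectedComponentsWithStats(m.astype(np.uint8))
    for i in range(1,k):
        if st[i,4]>60 and ce[i][1]>120:print(nm,st[i],ce[i].round(1),np.median(C[(l==i)&(d>0)],0).round(1))
E
```

```text
t 25.77 [ 404.3 -310.5  248.8] xyaw -1.2 F [-0.5  0.3  0.1] T [-0.04 -0.01 -0.01] w -0.1 [ 0.79  0.24 -0.23  1.92  0.06  0.99  0.51]
red [157 163  16  16 210] [164.5 170.3] [653.5 304.  141. ]
red [460 180  16  16 206] [467.3 187.4] [ 630.6 -325.6  140.7]
red [321 188   7  14  83] [324.2 195. ] [607.7 -29.1 138.7]
green [380 253  11  11 100] [384.8 258. ] [ 482.  -166.1   68.2]
green [444 288  14  14 152] [450.4 294.4] [ 406.2 -309.3   67.6]
```

View pics/t15.png

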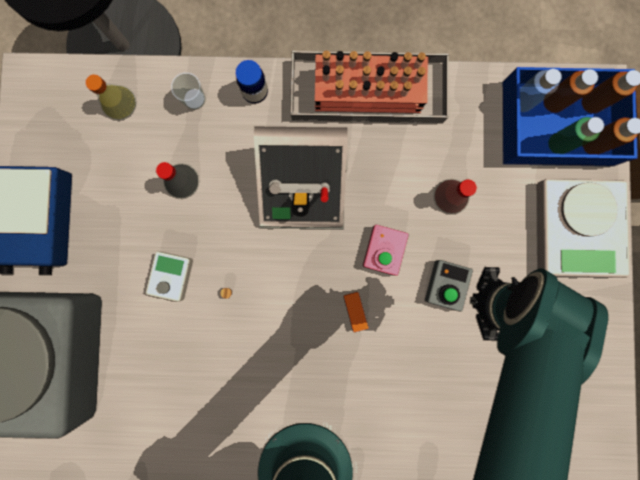

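View pics/w15.png

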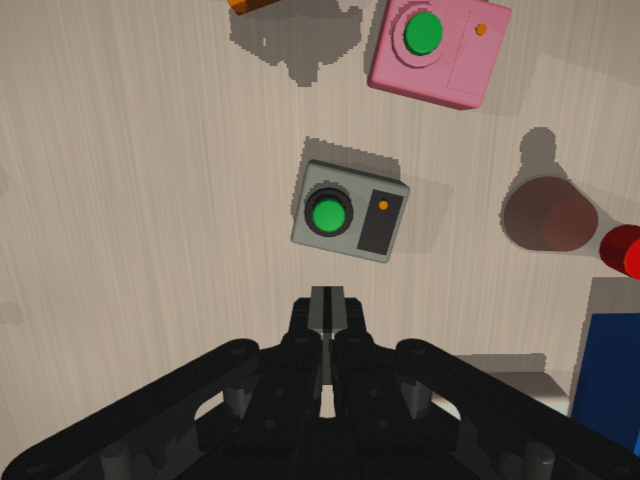

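Everything checks out: the handle is at y=-29 and hub-axis x of about 21 (lock about 0), the button is back at 67.6 mm, and the flasks are unmoved.

```bash
python3 -c "
from workcell import *
print(hand_in())"
```

```text
the job is handed in; nothing more can be done
None
```

The job is done and handed in at about 26 s of the 72 s allowed. `hand_in` reports no verdict, so the results below are my own measurements.

**What I did**
- **Hub:** I found the flat facing down the slope, about 145° off target. I turned it up the slope by clamping the hub with the vertical jaws and spinning them. I let go and regripped once at about 45°, because the upward wedge force had reached 73 N (the limit is 120 N).
- **Locking arm:** I pushed the red handle sideways, then down the slope, until it stopped firmly at about 22 N.
- **Button:** I pressed the green button on the grey box with 21 N, to 6.2 mm below its rest height. Then I let go and backed off.

**Last checks**
- **Lock:** the handle's position gives about 0.00 rad. The arm's edges against the deck agree to about 0.02 rad, though the individual edge slopes scatter by up to 0.04 rad. The other possible stop, at 0.09 rad, would put the handle about 9 mm away from where it stands.
- **Flat:** it was centred and facing up the slope in the scene and top views after the arm was shut.
- **Button:** its top is back at 67.6 mm, the same as at the start.
- **Flasks:** both are within 0.5 mm of where they started.
- **Robot:** it was clear of everything, with the measured force near zero.

No check failed. The hub's position from the cameras scattered by about 3 mm, which did no harm.

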